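Set the gauge amplifier's range lever to the third click

ROBOT

A 6-joint arm with a two-finger parallel gripper is mounted at the origin on the work surface. World frame = base frame: x ahead of the robot, y to its left, z up, the work surface at z = 0. Lengths are in m, angles in rad, forces in N, time in s.
With the tool pointing down it reaches from about 0.35 to 1 m from the base axis. Payload 7.1 kg.
Tool frame: the origin (TCP) lies on the centre line of the jaws, within the pads' length; the fingertips stand 17 mm ahead of it and the grasp point (between the pads) lies 2 mm behind it; z points along the fingers, y is the line along which they close (so a half turn about z gives the same grasp; the last joint's range is limited). The gripper opens to 85 mm and grips with 20 to 120 N. Pads are 22 mm wide; open, the fingers measure 114 mm over their backs; the gripper's body (76 mm by 85 mm) begins 54 mm behind the grasp point. The pads swing forward as they close: fully open they stand 13 mm farther back than shut.
Start: joints at [1.32, 0.423, 1.63, -0, 1.089, -0.019], TCP at [0.144, 0.608, 0.248] pointing down, gripper open.
Joint ranges: [-3, 3], [-0.9, 2.11], [0.09, 2.58], [-1.31, 4.45], [0.11, 2.69], [-2.54, 2.54]. Speed limits (rad/s): [2.39, 2.39, 3.01, 3.14, 3.14, 3.14].

INTERFACE

Orientations are given as a rotation vector (axis times angle).
In Python, from rig import env, viewer, nets gives the robot as it stands.
- The arm moves only by the tool jog_arm, never from a script. Its argument "steps" is a list of rows, each a list of 5 numbers: the shift along the tool's x, y, z in cm, then the turn about the tool's z in degrees, then the closure, from 0 (fully open) to 1 (shut). A call has 1 to 12 rows; each row shifts and turns the commanded pose from where the row before left it, along the tool's axes as they then stand; what a row does not reach is not made up. A row lasts 1/8 s, in which the tool goes at most 62.5 mm and 10.7 degrees, less where a joint would pass 70% of its speed; a pose out of reach is approached as far as the arm can. A call with a gripper value outside its range is refused whole. The fingers move at their own pace and stop on an object; "squeeze" is the grip in N (left out, the last holds). Time passes only in rows, so rows that do not move let the fingers close. It gives the time, the measured TCP pose, the force, the opening and the grip force at its end, in the units of the state.
- env.state(): the state, without advancing time (a new reading comes with each control period).
- viewer.capture(name): name is "side" or "top" or "wrist"; returns a dict with "pixels" (420x560x3 uint8, blue, green, red), "fx", "fy", "cx", "cy" (pixels), "R" (3x3) and "t" (3): a world point X has camera coordinates R X + t. Camera axes: x right, y down, z forward; pixel columns grow to the right and rows downward; lengths in m; the calibration is good to about 2 mm. A picture is of the moment at which its call begins. There is no depth.
- env.hand_in(): hands the job in; it is judged then, once.
Trained networks look in a picture, given as the dict that the camera call returned (one of the last four; its "shot" number tells which), for a name from the list of things; names that differ only in an ending like _2 or _b are one class to them, and where a whole thing is asked for, a point or a joint stands for the part that bears it (a point fixed in the world has none). Each returns a list of dicts, best first, with "score" (0 to 1); they miss things now and then, are a little off and sometimes report something else, mostly with a low value. They report only what shows in the picture. A call takes as long as a camera call.
- nets.spot_in(picture, target): "point" ([x, y, z] in m, in the coordinates of the camera as it stood for that picture, good to about 4 mm: the middle of the surface that is visible of it).
- nets.mark_of(picture, target): "point" ([x, y, z] in m, in the coordinates of the camera as it stood for that picture, good to about 4 mm: a listed point, or the origin of a listed thing).
The state is a dict: "time": time; "q": joint angles; "qd": joint speeds; "joint_efforts": joint torques, N m; "tcp_pos": TCP position; "tool_rot": TCP orientation; "force": force on the tool from outside, world axes, zero at the start; "torque": the same for the moment, N m; "finger_gap": opening from 0.0 (shut) to 1.0 (fully open); "grasp_force": force on a finger pad.
Only numpy, scipy, OpenCV 4.12 (cv2) and the standard library are available. Lean on these libraries where they do the work, as an engineer would, in place of code of your own. Each camera call takes 0.05 s, during which the arm holds its last target. There are 200 camera calls.

TASK

Grip nothing. With a fingertip, push the orange range lever of the white gauge amplifier away from its red-marked park end, three clicks on into the third notch (the third white mark after the red one), and never let it slip over into the fourth; then press the green button fully down to store the range, and let it come back up. Do not press the button before the lever is in its third notch, and leave the gears, tools and other loose things where they stand.

Things in the scene. Friction and masses are not known exactly. Their poses are not given: they have to be found in the camera images.
- console: the gauge amplifier, a white box with a blue foot, fixed to the bench: 180 (its x) x 300 (its y) x 60 high. Origin at the centre of its underside, on the bench top; its z is up; its x points away from the robot (it may be turned up to 35 degrees), its y to the left. The lever's slot runs along its y on the flat top, with a red mark at the park end (lowest y) and five white marks 18 apart. The readout window is flat in the top
- lever (a joint): travel of the range lever along the console's +y, in m: 0 in the red park notch (where it starts), then notches at 0.018, 0.036, 0.054 (the third), 0.072 and 0.090. Spring detents: about 5 to 7 N of push gets it out of a notch; half-way between two notches (0.009, 0.027, 0.045, 0.063) it passes the crest and snaps on by itself into the next, where it stays. If let go before the crest it falls back. It is damped, about 25 N per m/s, so push slowly, some 20 mm/s
- lever_handle (a point): centre of the lever's orange handle, which moves with the lever: an upright block 30 (console x) x 12 (console y, the way it slides) x 45 high. This point is 25.5 above the console's top, so the handle's top is 48 above the console's top (108 above the bench). Its rear face, to push on, is 6 from this point towards the console's -y; 80 of clear flat console top lies behind it there. The park position is at console x = -10, y = -60
- store (a joint): travel of the green button, in m: 0 is up, 0.006 is fully down (5 N); a spring brings it back
- store_top (a point): centre of the green button's top face, 28 diameter, 22 above the console's top when up, at console x = -30, y = 100; it is pressed straight down
- gear_tall: a steel gear shaft standing upright, 125 tall, 78 across its teeth, on the bench beyond the amplifier (mm). Origin at the centre of its underside. Loose: not to be disturbed
- gear_short: a steel gear standing on its toothed end, 75 tall, 70 across, on the bench beyond the amplifier (mm). Origin at the centre of its underside. Loose: not to be disturbed
- bearing: a steel bearing ring lying flat, 72 outside diameter, 38 bore, 16 high, on the bench on the robot's side of the amplifier (mm). Origin at the centre of its underside. Loose: not to be disturbed
- ring_gauge: a brass ring, 42 outside diameter, 14 high, lying loose on top of the amplifier near its far left corner (mm). Origin at the centre of its underside. Loose: not to be disturbed
- micrometer: a micrometer lying flat, about 125 x 60, 18 high, on the bench on the robot's side of the amplifier (mm). Origin at the centre of its underside. Loose: not to be disturbed
- glue_bottle: a red squeeze bottle with a yellow tip, 54 diameter, 170 tall, standing to the left of the amplifier (mm). Origin at the centre of its underside. Loose: not to be disturbed
- hex_key: a dark L-shaped hex key lying flat, about 115 x 35, 8 thick, to the right of the amplifier (mm). Origin at the centre of its underside. Loose: not to be disturbed

How it is judged:
By the outcome, as a careful person would: the job done as asked, in the order asked, and still so for the second after the job is handed in, with the robot touching nothing.
It also fails if it takes over 64 s, if anything falls off the work surface, if the arm or the gripper's body presses on something with over 40 N, if the wrist force passes 120 N, or if a joint passes its speed limit or range.

## Working session

There is one attempt and no reset: what is moved stays moved. The work goes in short steps, Python scripts to look and compute and a tool call to move; the robot and the scene stay as the last step left them, time stands still between calls to the robot, and variables do not carry over. Pictures are saved under pics/ and viewed, at most 10 in all, crops included, and the job is handed in when it is done.

Besides the shell and the picture viewer there is one more tool, called after ">>>" as name([rows], argument=value, ...), one row to a line, values as JSON. jog_arm: Moves the arm, as the interface text tells. Its arguments: {"type":"object","properties":{"steps":{"type":"array"},"squeeze":{"type":"number"}},"required":["steps"]}

```bash
mkdir -p pics; cat > h.py <<'E'
import numpy as np, cv2
from scipy.spatial.transform import Rotation as Ro
from rig import env, viewer, nets
def w(p,x): return np.array(p["R"]).T@(np.array(x)-np.array(p["t"]))
def look(cam,names,save=None):
    p=viewer.capture(cam)
    if save: cv2.imwrite(f"pics/{save}.png",p["pixels"])
    for n in names:
        for r in nets.mark_of(p,n)[:2]:
            X=w(p,r["point"]); c=np.array(p["R"])@X+np.array(p["t"])
            print(cam,n,round(r["score"],2),X.round(4),"px",(c[:2]/c[2]*[p["fx"],p["fy"]]+[p["cx"],p["cy"]]).round())
    return p
def st():
    s=env.state(); print(s["time"],np.round(s["tcp_pos"],4),np.round(s["tool_rot"],3),np.round(s["force"],1),s["finger_gap"]); print(Ro.from_rotvec(s["tool_rot"]).as_matrix().round(3))
E
python3 - <<'E'
from h import *
st()
N=["console","lever_handle","store_top","ring_gauge","glue_bottle","gear_tall","gear_short"]
look("top",N,"top0"); look("side",N,"side0")
E
```

```text
0.0 [0.1434 0.6078 0.2475] [-3.63e-01 -3.12e+00  2.00e-03] [-0.3 -0.2  0.7] 0.9996068858968796
[[-0.973  0.23  -0.   ]
 [ 0.23   0.973 -0.001]
 [ 0.    -0.002 -1.   ]]
top console 0.57 [ 0.5498  0.0207 -0.0011] px [313. 232.]
top lever_handle 0.66 [ 0.5463 -0.0402  0.088 ] px [350. 226.]
top store_top 0.51 [0.5196 0.117  0.0822] px [262. 239.]
top ring_gauge 0.7 [0.6095 0.1097 0.0623] px [268. 193.]
top ring_gauge 0.65 [ 0.3838 -0.0496 -0.    ] px [349. 319.]
top glue_bottle 0.92 [0.554  0.2776 0.0012] px [182. 226.]
top gear_tall 0.68 [ 7.442e-01  6.490e-02 -6.000e-04] px [292. 138.]
top gear_short 0.91 [ 0.7265 -0.0757  0.0021] px [361. 147.]
side console 0.67 [ 0.5499  0.0217 -0.0025] px [286. 245.]
side lever_handle 0.75 [ 0.5414 -0.0407  0.0851] px [303. 235.]
side store_top 0.65 [0.5211 0.1234 0.0842] px [246. 201.]
side ring_gauge 0.58 [0.6086 0.1115 0.0614] px [279. 194.]
side glue_bottle 0.63 [ 0.5534  0.2754 -0.0022] px [223. 191.]
side gear_tall 0.93 [ 7.478e-01  6.530e-02 -2.000e-04] px [332. 198.]
side gear_short 0.94 [ 0.721  -0.0747 -0.0038] px [368. 233.]
```

View pics/top0.png

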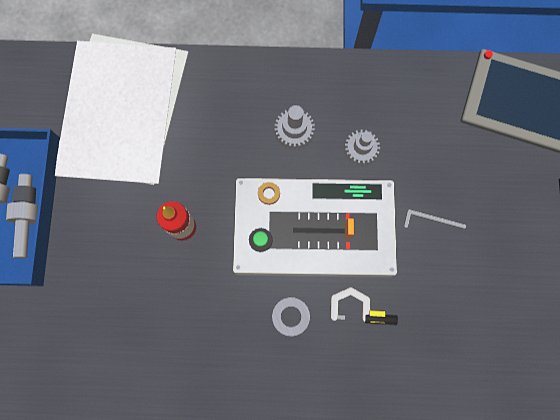

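View pics/side0.png

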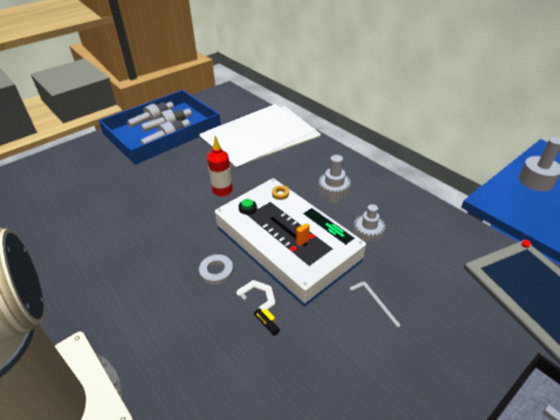

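The top view shows the console nearly square to the base. The lever is at px (350,226) beside the red mark (348,217), the button at (261,239) and the ring at (268,193). The nets' marks agree with these. Next I fit the console's outline for yaw.

```bash
python3 - <<'E'
from h import *
def fit(p):
    im=p["pixels"]; 
    m=(im.min(2)>150).astype(np.uint8)
    n,l,s,c=cv2.connectedComponentsWithStats(m); k=l[258,310]
    pts=cv2.findContours((l==k).astype(np.uint8),cv2.RETR_EXTERNAL,cv2.CHAIN_APPROX_NONE)[0][0][:,0].astype(float)
    R=np.array(p["R"]);t=np.array(p["t"]);C=-R.T@t
    d=np.c_[(pts-[p["cx"],p["cy"]])/[p["fx"],p["fy"]],np.ones(len(pts))]@R
    X=C+d*((0.06-C[2])/d[:,2])[:,None]
    print(C, cv2.minAreaRect(X[:,:2].astype(np.float32)*1000))
    h=(R[:2]@np.array([0,1,0]));print(h)
fit(viewer.capture("top"))
for _ in range(3):
    look("top",["lever_handle","store_top"]); look("side",["lever_handle","store_top"])
E
```

```text
[0.36531684 0.08430391 0.99707748] ((550.7428588867188, 21.808868408203125), (179.11912536621094, 297.393798828125), 0.5878515243530273)
[-0.99969023 -0.02487263]
top lever_handle 0.75 [ 0.5463 -0.0384  0.0843] px [349. 226.]
top store_top 0.6 [0.5207 0.1198 0.0817] px [261. 238.]
side lever_handle 0.59 [ 0.5426 -0.041   0.0872] px [304. 234.]
side store_top 0.46 [0.5214 0.1193 0.084 ] px [248. 201.]
top lever_handle 0.43 [ 0.5428 -0.0386  0.0881] px [349. 227.]
top store_top 0.76 [0.5216 0.1208 0.0799] px [260. 238.]
side lever_handle 0.55 [ 0.5454 -0.037   0.0879] px [303. 232.]
side lever_handle 0.5 [ 7.192e-01 -7.320e-02 -3.000e-04] px [367. 232.]
side store_top 0.58 [0.5205 0.124  0.0869] px [246. 200.]
top lever_handle 0.47 [ 0.5479 -0.0382  0.0846] px [349. 225.]
top lever_handle 0.4 [0.5499 0.0149 0.0029] px [316. 231.]
top store_top 0.48 [0.5191 0.1202 0.0811] px [260. 239.]
side lever_handle 0.51 [ 0.5421 -0.0386  0.088 ] px [303. 234.]
side lever_handle 0.37 [ 0.552   0.2787 -0.0017] px [222. 191.]
side store_top 0.59 [0.5222 0.1222 0.0846] px [247. 200.]
```

>>> jog_arm([
  [0,0,0,0,1],
  [2,-5,0,10,1],
  [2,-5,0,3.3,1],
  [0,0,0,0,1],
  [0,0,0,0,1],
])

```text
time: 2.38
tcp_pos: [0.0746, 0.527, 0.2489]
tool_rot: [0.721, 3.058, 0.003]
force: [-0.1, 0.2, 0.3]
finger_gap: -0.001
grasp_force: 0.0
```

The tool was turned the wrong way, so I undo that and align it with the console. Console yaw is about 0.5°, lever about (0.543, -0.0385), button about (0.520, 0.121).

>>> jog_arm([
  [0,0,0,-10,1],
  [0,0,0,-10,1],
  [0,0,0,-6.2,1],
  [-5,0,0,0,1],
  [-5,0,0,0,1],
  [-5,0,0,0,1],
  [-5,0,0,0,1],
  [-5,0,0,0,1],
  [-5,0,0,0,1],
  [-5,-3,0,0,1],
  [-5,-5,0,0,1],
  [-5,-5,0,0,1],
])

```text
time: 3.88
tcp_pos: [0.515, 0.4037, 0.248]
tool_rot: [0.011, 3.141, 0.001]
force: [0.1, 0.5, -0.1]
finger_gap: -0.0
grasp_force: 0.0
```

>>> jog_arm([
  [0,-5,0,0,1],
  [0,-5,0,0,1],
  [0,-5,0,0,1],
  [0,-5,0,0,1],
  [0,-5,0,0,1],
  [0,-5,0,0,1],
  [0,-5,0,0,1],
  [0,-5,0,0,1],
  [0,-5,0,0,1],
  [0,-3,0,0,1],
  [0,0,0,0,1],
])

```text
time: 5.25
tcp_pos: [0.51, -0.0776, 0.2484]
tool_rot: [0.016, 3.141, -0.001]
force: [0.4, 0.5, -0.5]
finger_gap: 0.003
grasp_force: 0.0
```

>>> jog_arm([
  [-3.2,-3.2,0,0,1],
  [0,0,4,0,1],
  [0,0,4,0,1],
  [0,0,3,0,1],
  [0,0,2,0,1],
  [0,0,0,0,1],
])

```text
time: 6.0
tcp_pos: [0.5403, -0.1065, 0.1168]
tool_rot: [-0.009, -3.139, -0.001]
force: [0.2, -0.2, -0.6]
finger_gap: 0.002
grasp_force: 0.0
```

```bash
python3 - <<'E'
from h import *
st(); look("side",["lever_handle"],"side1"); look("top",["lever_handle"]); look("wrist",["lever_handle"],"w1")
im=cv2.imread("pics/side1.png")[160:300,200:400]; w_=cv2.resize(im,None,fx=3,fy=3)
cv2.imwrite("pics/c1.png",cv2.resize(im,None,fx=4,fy=4,interpolation=cv2.INTER_CUBIC))
E
```

```text
6.0 [ 0.5403 -0.1065  0.1168] [-9.000e-03 -3.139e+00 -1.000e-03] [ 0.2 -0.2 -0.6] 0.0017925340941636206
[[-1.     0.006 -0.003]
 [ 0.006  1.     0.001]
 [ 0.003  0.001 -1.   ]]
side lever_handle 0.82 [ 0.5398 -0.0386  0.0908] px [302. 233.]
top lever_handle 0.48 [ 0.5436 -0.0408  0.0847] px [350. 227.]
wrist lever_handle 0.65 [ 0.5431 -0.0377  0.0839] px [406. 250.]
```

View pics/c1.png

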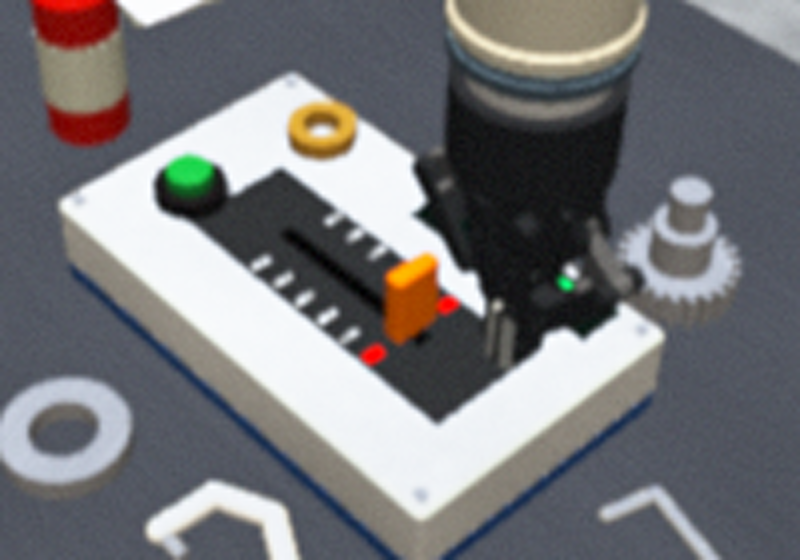

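View pics/w1.png

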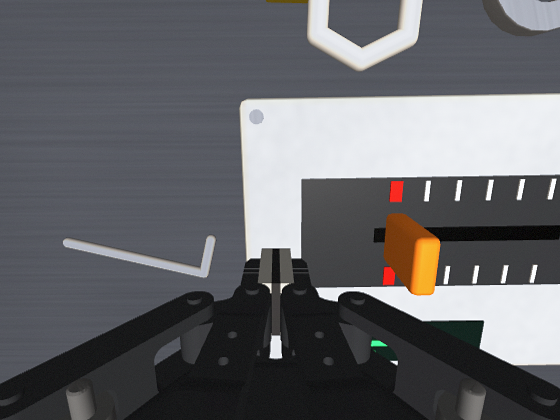

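The crop shows the fingertips (500,330) behind the orange handle (410,300), which stands at the red marks. In the wrist view the tip is at (277,265) and the handle at (412,255). I lower to push height, then close in.

>>> jog_arm([
  [-0.2,0,1,0,1],
  [0,0,1.1,0,1],
  [0,1.5,0,0,1],
  [0,1.5,0,0,1],
  [0,0,0,0,1],
  [0,0,0,0,1],
])

```text
time: 7.05
tcp_pos: [0.5431, -0.077, 0.0976]
tool_rot: [0.009, 3.141, -0.0]
force: [0.4, 0.3, 0.5]
finger_gap: 0.0
grasp_force: 0.0
```

>>> jog_arm([
  [0,0.25,0,0,1],
  [0,0.25,0,0,1],
  [0,0.25,0,0,1],
  [0,0,0,0,1],
])

```text
time: 7.55
tcp_pos: [0.5429, -0.0697, 0.0973]
tool_rot: [-0.01, -3.142, -0.0]
force: [-0.9, 0.1, 0.1]
finger_gap: -0.0
grasp_force: 0.0
```

>>> jog_arm([
  [0,0.25,0,0,1],
  [0,0.25,0,0,1],
  [0,0,0,0,1],
])

```text
time: 7.92
tcp_pos: [0.5429, -0.0646, 0.0973]
tool_rot: [-0.01, -3.142, -0.0]
force: [0.3, 0.3, 0.3]
finger_gap: -0.001
grasp_force: 0.0
```

>>> jog_arm([
  [0,0.25,0,0,1],
  [0,0.25,0,0,1],
  [0,0,0,0,1],
])

```text
time: 8.3
tcp_pos: [0.543, -0.0597, 0.0973]
tool_rot: [-0.01, -3.142, 0.0]
force: [-0.0, 0.4, 0.5]
finger_gap: -0.001
grasp_force: 0.0
```

>>> jog_arm([
  [0,0.2,0,0,1],
  [0,0,0,0,1],
])

```text
time: 8.55
tcp_pos: [0.543, -0.0577, 0.0973]
tool_rot: [-0.01, -3.142, 0.0]
force: [0.8, -0.6, -0.0]
finger_gap: 0.001
grasp_force: 0.0
```

>>> jog_arm([
  [0,0.2,0,0,1],
  [0,0,0,0,1],
])

```text
time: 8.8
tcp_pos: [0.543, -0.0562, 0.0973]
tool_rot: [0.01, 3.142, -0.001]
force: [-0.7, -4.4, -0.1]
finger_gap: 0.001
grasp_force: 2.0
```

>>> jog_arm([
  [0,0.2,0,0,1],
  [0,0,0,0,1],
])

```text
time: 9.05
tcp_pos: [0.543, -0.0541, 0.0973]
tool_rot: [0.01, 3.142, -0.001]
force: [-0.6, -5.4, 0.0]
finger_gap: -0.0
grasp_force: 2.3
```

>>> jog_arm([
  [0,0.2,0,0,1],
  [0,0,0,0,1],
])

```text
time: 9.3
tcp_pos: [0.543, -0.0517, 0.0973]
tool_rot: [-0.01, -3.142, -0.0]
force: [-0.1, -3.6, 0.1]
finger_gap: 0.003
grasp_force: 1.6
```

>>> jog_arm([
  [0,0.2,0,0,1],
  [0,0.2,0,0,1],
  [0,0.2,0,0,1],
  [0,0.2,0,0,1],
  [0,0.2,0,0,1],
  [0,0.2,0,0,1],
  [0,0.2,0,0,1],
  [0,0.2,0,0,1],
  [0,0.2,0,0,1],
  [0,0,0,0,1],
])

```text
time: 10.55
tcp_pos: [0.5431, -0.034, 0.0973]
tool_rot: [-0.01, -3.141, 0.0]
force: [-0.4, -2.4, 0.2]
finger_gap: -0.004
grasp_force: 1.6
```

```bash
python3 - <<'E'
from h import *
look("side",["lever_handle"]); p=look("top",["lever_handle"]); look("wrist",["lever_handle"],"w2")
E
```

```text
side lever_handle 0.57 [ 0.5412 -0.0162  0.0865] px [295. 229.]
side lever_handle 0.35 [0.3877 0.06   0.0006] px [218. 272.]
top lever_handle 0.51 [0.608  0.1115 0.0626] px [267. 194.]
wrist lever_handle 0.67 [ 0.5435 -0.015   0.0838] px [318. 267.]
```

View pics/w2.png

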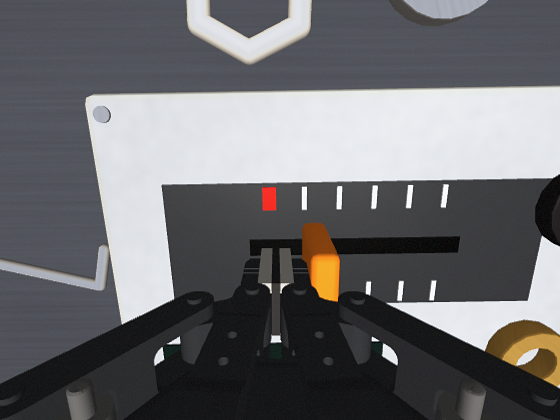

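The wrist view shows the handle base at (318,240), between white mark 1 (304) and mark 2 (339). That is about 23 mm of travel, matching the TCP reckoning. I continue to just short of the third crest.

>>> jog_arm([
  [0,0.2,0,0,1],
  [0,0.2,0,0,1],
  [0,0.2,0,0,1],
  [0,0.2,0,0,1],
  [0,0.2,0,0,1],
  [0,0.2,0,0,1],
  [0,0.2,0,0,1],
  [0,0.2,0,0,1],
  [0,0.2,0,0,1],
  [0,0,0,0,1],
])

```text
time: 12.1
tcp_pos: [0.5432, -0.016, 0.0973]
tool_rot: [-0.01, -3.142, 0.0]
force: [0.3, -3.0, 0.4]
finger_gap: -0.001
grasp_force: 1.6
```

>>> jog_arm([
  [0,0.2,0,0,1],
  [0,0,0,0,1],
])

```text
time: 12.35
tcp_pos: [0.5432, -0.0136, 0.0973]
tool_rot: [-0.01, -3.141, -0.0]
force: [-0.9, -1.6, 0.4]
finger_gap: -0.001
grasp_force: 0.9
```

>>> jog_arm([
  [0,0.2,0,0,1],
  [0,0,0,0,1],
  [0,0,0,0,1],
])

```text
time: 12.72
tcp_pos: [0.5434, -0.0116, 0.0973]
tool_rot: [0.01, 3.141, 0.0]
force: [-0.7, 0.9, -0.1]
finger_gap: 0.001
grasp_force: 0.0
```

Contact is lost, so it has probably snapped into notch 3. I back off and check.

>>> jog_arm([
  [0,-0.5,0,0,1],
  [0,-2,0,0,1],
  [0,-2,0,0,1],
  [0,0,-3,0,1],
  [0,0,-3,0,1],
  [0,0,0,0,1],
])

```text
time: 13.48
tcp_pos: [0.5445, -0.0585, 0.1595]
tool_rot: [0.013, 3.137, -0.001]
force: [-0.7, -0.9, -0.1]
finger_gap: -0.001
grasp_force: 0.0
```

```bash
python3 - <<'E'
from h import *
st();look("side",["lever_handle","store_top"]); p=look("top",["lever_handle"]); look("wrist",["lever_handle","store_top"],"w3")
E
```

```text
13.475 [ 0.5445 -0.0585  0.1595] [ 1.300e-02  3.137e+00 -1.000e-03] [-0.7 -0.9 -0.1] -0.0013692363479278285
[[-1.     0.008  0.005]
 [ 0.008  1.    -0.001]
 [-0.005 -0.001 -1.   ]]
side lever_handle 0.47 [0.54   0.0057 0.0868] px [287. 223.]
side store_top 0.6 [0.5214 0.1231 0.0855] px [246. 200.]
top lever_handle 0.74 [0.5425 0.0067 0.0881] px [324. 227.]
wrist lever_handle 0.95 [0.5395 0.0107 0.0835] px [382. 222.]
```

View pics/w3.png

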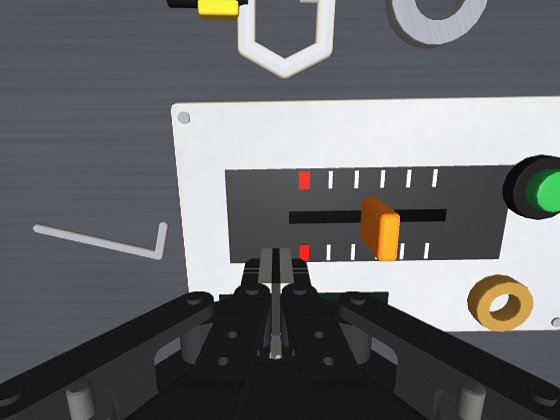

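The handle base is at (371,215), a little short of mark 3 (380): about 48 mm, not yet settled at 54. I wait a little and measure again.

>>> jog_arm([
  [0,0,0,0,1],
  [0,0,0,0,1],
  [0,0,0,0,1],
  [0,0,0,0,1],
])

```text
time: 14.38
tcp_pos: [0.543, -0.0568, 0.1574]
tool_rot: [0.01, 3.142, -0.0]
force: [-0.6, 0.2, 0.3]
finger_gap: -0.004
grasp_force: 0.0
```

```bash
python3 - <<'E'
from h import *
for i in range(3): look("side",["lever_handle"]); look("top",["lever_handle"]); p=look("wrist",["lever_handle"])
# orange top-face centroid in top view, back-projected to z=.108, against park picture
for im,p in ((cv2.imread("pics/top0.png"),None),(None,viewer.capture("top"))):
    if p is not None: q=p; im=p["pixels"]
    h=cv2.cvtColor(im,cv2.COLOR_BGR2HSV); m=cv2.inRange(h,(9,200,180),(18,255,255)); m[:205]=0;m[255:]=0;m[:,:280]=0
    ys,xs=np.nonzero(m); print(len(xs),xs.mean(),ys.mean(),xs.min(),xs.max())
print(q["fx"])
E
```

```text
side lever_handle 0.49 [0.5403 0.0067 0.0853] px [287. 223.]
top lever_handle 0.66 [0.5435 0.0047 0.0866] px [325. 227.]
top lever_handle 0.35 [ 0.3828  0.0638 -0.0012] px [289. 318.]
wrist lever_handle 0.78 [0.5438 0.0099 0.0849] px [380. 227.]
side lever_handle 0.66 [0.6078 0.1071 0.0611] px [280. 195.]
side lever_handle 0.59 [0.5418 0.005  0.0887] px [288. 222.]
top lever_handle 0.47 [0.5425 0.0063 0.0847] px [324. 227.]
wrist lever_handle 0.88 [0.5421 0.0086 0.0854] px [378. 225.]
side lever_handle 0.66 [0.5417 0.0081 0.0878] px [287. 222.]
side lever_handle 0.41 [0.5264 0.1227 0.0831] px [248. 200.]
top lever_handle 0.66 [0.545  0.0063 0.0888] px [324. 226.]
wrist lever_handle 0.63 [0.5431 0.0081 0.0798] px [375. 224.]<stdin>:7: RuntimeWarning: Mean of empty slice.
  ret = ret.dtype.type(ret / rcount)
Traceback (most recent call last):
ValueError: zero-size array to reduction operation minimum which has no identity
```

The lever rests right on the third crest (about 45 mm), held by friction. I return and push it further into the notch; the next crest is at TCP y ≈ +0.006.

>>> jog_arm([
  [0,0,3,0,1],
  [0,0,3,0,1],
  [0,1.5,0,0,1],
  [0,1.5,0,0,1],
  [0,1,0,0,1],
  [0,0.2,0,0,1],
  [0,0.1,0,0,1],
  [0,0,0,0,1],
])

```text
time: 16.32
tcp_pos: [0.5434, -0.014, 0.0976]
tool_rot: [0.011, 3.141, -0.0]
force: [0.2, -0.0, 0.6]
finger_gap: -0.0
grasp_force: 0.0
```

>>> jog_arm([
  [0,0.2,0,0,1],
  [0,0,0,0,1],
])

```text
time: 16.58
tcp_pos: [0.5433, -0.0119, 0.0973]
tool_rot: [-0.011, -3.141, -0.0]
force: [0.2, -0.7, -0.6]
finger_gap: 0.004
grasp_force: 0.0
```

>>> jog_arm([
  [0,0.2,0,0,1],
  [0,0,0,0,1],
  [0,0,0,0,1],
])

```text
time: 16.95
tcp_pos: [0.5433, -0.0098, 0.0973]
tool_rot: [-0.01, -3.142, -0.0]
force: [0.8, -0.2, -0.0]
finger_gap: -0.002
grasp_force: 0.0
```

```bash
python3 - <<'E'
from h import *
for i in range(3): look("side",["lever_handle"]); p=look("wrist",["lever_handle"],"w4")
E
```

```text
side lever_handle 0.73 [0.54   0.0164 0.0869] px [284. 221.]
wrist lever_handle 0.83 [0.5417 0.0167 0.0817] px [333. 261.]
side lever_handle 0.72 [0.5404 0.014  0.0885] px [285. 220.]
wrist lever_handle 0.7 [0.5418 0.0186 0.0836] px [338. 263.]
side lever_handle 0.47 [0.5412 0.0138 0.0867] px [285. 221.]
wrist lever_handle 0.64 [0.5451 0.0145 0.0878] px [330. 273.]
```

Now at y ≈ 0.0155, which is 54 mm of travel. I back off, rise and go over to the button.

>>> jog_arm([
  [0,-0.5,0,0,1],
  [0,-1.5,0,0,1],
  [0,0,-4,0,1],
  [0,0,-4,0,1],
  [2.3,2,0,0,1],
  [0,4,0,0,1],
  [0,4,0,0,1],
  [0,3,0,0,1],
  [0,2.1,0,0,1],
  [0,0,0,0,1],
  [0,0,0,0,1],
])

```text
time: 18.92
tcp_pos: [0.5211, 0.1204, 0.1772]
tool_rot: [-0.011, -3.141, 0.0]
force: [0.1, -0.8, -0.4]
finger_gap: -0.003
grasp_force: 0.0
```

```bash
python3 - <<'E'
from h import *
st()
for i in range(2): look("side",["lever_handle","store_top"]); look("top",["lever_handle"]); p=look("wrist",["lever_handle","store_top"],"w5")
E
```

```text
18.925 [0.5211 0.1204 0.1772] [-0.011 -3.141  0.   ] [ 0.1 -0.8 -0.4] -0.003371753837921438
[[-1.     0.007 -0.   ]
 [ 0.007  1.    -0.   ]
 [ 0.    -0.    -1.   ]]
side lever_handle 0.65 [0.5414 0.0158 0.0882] px [285. 220.]
side store_top 0.54 [0.521  0.1224 0.084 ] px [247. 201.]
wrist lever_handle 0.72 [0.5408 0.0172 0.0844] px [135. 245.]
wrist store_top 0.76 [0.5223 0.1188 0.0804] px [275. 218.]
side lever_handle 0.79 [0.54   0.0141 0.0877] px [285. 221.]
side store_top 0.64 [0.5395 0.0164 0.0861] px [284. 221.]
wrist lever_handle 0.72 [0.54   0.0177 0.0857] px [134. 244.]
```

View pics/w5.png

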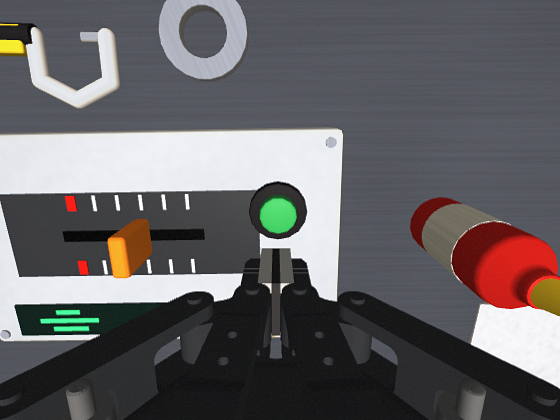

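The handle base (~145,235) is in line with the third marks (140 above, 150 below), so notch 3 is confirmed. The button (278,213) lies ahead of the fingertips. I descend.

>>> jog_arm([
  [0,0,3,0,1],
  [0,0,2.5,0,1],
  [0,0,1.2,0,1],
  [0,0,0.5,0,1],
  [0,0,0,0,1],
])

```text
time: 20.35
tcp_pos: [0.5214, 0.1214, 0.1056]
tool_rot: [0.01, 3.141, 0.0]
force: [0.0, -0.2, 0.1]
finger_gap: 0.0
grasp_force: 0.0
```

>>> jog_arm([
  [0,0,0.3,0,1],
  [0,0,0.3,0,1],
  [0,0,0,0,1],
])

```text
time: 20.72
tcp_pos: [0.5211, 0.1213, 0.0993]
tool_rot: [-0.01, -3.142, 0.0]
force: [-0.4, 0.6, -0.1]
finger_gap: 0.003
grasp_force: 0.0
```

>>> jog_arm([
  [0,0,0.2,0,1],
  [0,0,0.2,0,1],
  [0,0,0,0,1],
])

```text
time: 21.1
tcp_pos: [0.5213, 0.1213, 0.0954]
tool_rot: [0.011, 3.141, 0.0]
force: [-1.3, -0.3, 3.4]
finger_gap: 0.002
grasp_force: 1.7
```

>>> jog_arm([
  [0,0,0.2,0,1],
  [0,0,0.1,0,1],
  [0,0,0,0,1],
])

```text
time: 21.48
tcp_pos: [0.5213, 0.1214, 0.093]
tool_rot: [0.01, 3.141, 0.0]
force: [-3.0, -0.1, 11.4]
finger_gap: 0.002
grasp_force: 5.5
```

>>> jog_arm([
  [0,0,0.1,0,1],
  [0,0,0,0,1],
])

```text
time: 21.72
tcp_pos: [0.5214, 0.1214, 0.0928]
tool_rot: [0.01, 3.141, 0.0]
force: [-5.6, -1.4, 20.7]
finger_gap: 0.002
grasp_force: 10.3
```

The button is on its stop: the force climbs to 21 N with no further travel. I release it and rise clear.

>>> jog_arm([
  [0,0,-0.5,0,1],
  [0,0,-1,0,1],
  [0,0,-3,0,1],
  [0,0,-4,0,1],
  [0,0,-4,0,1],
  [0,0,0,0,1],
  [0,0,0,0,1],
  [0,0,0,0,1],
  [0,0,0,0,1],
])

```text
time: 22.85
tcp_pos: [0.5206, 0.1212, 0.2152]
tool_rot: [-0.01, -3.14, 0.001]
force: [-0.6, -0.2, 0.5]
finger_gap: -0.001
grasp_force: 0.0
```

```bash
python3 - <<'E'
from h import *
st()
look("side",["lever_handle","store_top","ring_gauge","glue_bottle","gear_tall","gear_short"],"side9"); look("wrist",["lever_handle","store_top"])
im=cv2.imread("pics/side9.png")[130:310,190:400]
cv2.imwrite("pics/c9.png",cv2.resize(im,None,fx=3,fy=3,interpolation=cv2.INTER_CUBIC))
E
```

```text
22.85 [0.5206 0.1212 0.2152] [-1.00e-02 -3.14e+00  1.00e-03] [-0.6 -0.2  0.5] -0.0011454799721108148
[[-1.     0.007 -0.002]
 [ 0.007  1.    -0.   ]
 [ 0.002 -0.    -1.   ]]
side lever_handle 0.74 [0.5396 0.0146 0.0854] px [284. 222.]
side store_top 0.53 [0.5232 0.1212 0.0868] px [248. 200.]
side ring_gauge 0.53 [0.6089 0.1111 0.0595] px [279. 195.]
side glue_bottle 0.63 [0.5557 0.2749 0.0031] px [224. 190.]
side glue_bottle 0.53 [0.3871 0.0615 0.0005] px [217. 271.]
side gear_tall 0.71 [ 0.746   0.065  -0.0022] px [332. 199.]
side gear_tall 0.65 [0.5204 0.1229 0.0848] px [246. 201.]
side gear_short 0.73 [ 0.7211 -0.0738 -0.0027] px [368. 232.]
side gear_short 0.29 [ 5.528e-01  2.776e-01 -5.000e-04] px [222. 191.]
wrist lever_handle 0.78 [0.5436 0.0157 0.0849] px [152. 231.]
wrist store_top 0.7 [0.5184 0.1187 0.0819] px [274. 200.]
```

View pics/c9.png

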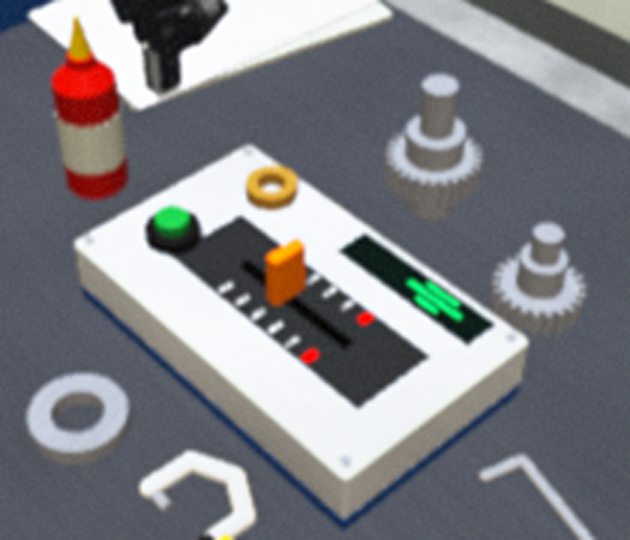

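The handle base (285,300) lies on the line between the third white marks (258,322) and (312,278). The button (172,222) is back up, and the loose things stand where they were.

```bash
python3 -c "
from rig import env
print(env.hand_in())"
```

```text
the job is handed in; nothing more can be done
None
```

The range lever is in its third notch and never reached the fourth; the green button was then pressed to its stop and is back up, no loose thing was touched, and the job is handed in at about 23 s (no verdict came back).

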